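# Hang a router chuck on the empty hook of the tool carousel

### The job

Put the router chuck away on the tool carousel. First turn the carousel by its black star knob until the one empty fork hook stands in the middle of the gap in the clear guard; then lift the chuck by its shank out of the wooden block and slide it upright through the gap, the fork's prongs running in the groove of its flange, past the two spring noses until it is fully home against the back of the fork, and leave it hanging there. Feel for the hook's true height and depth, press on the carousel with 25 newtons at the most, do not let the cutter touch anything, and leave the tools lying around where they are.

Things in the scene. Friction and masses are not known exactly. Their poses are not given: they have to be found in the camera images.
- carousel: Round bench carousel, fixed: grey foot 300 mm across, 12 mm high; clear cutter guard 137 mm from the axis, 100 mm high, with a 90 mm gap between yellow uprights. Origin on the turning axis, on the table; z up; its -x axis points out through the gap. A turret with a blue drum turns on it: six fork hooks 60 degrees apart, five holding chucks like the one to hang, one empty.
- knob_grip (a point): Centre of the black star knob (38 mm across, 14 mm high, underside of its lobes 159 mm and top 173 mm above the table) on top of the turret axis. Whoever turns it turns the turret.
- turret (a joint): Angle of the turret, rad, counter-clockwise from above positive, turns endlessly. The empty hook stands in the middle of the gap at 0 or 6.283. A drag brake in the column makes it stiff (0.15 N m) and holds it where it is left.
- hook_home (a point): On the turret, nominal place of the chuck's origin hung on the empty fork, 95 mm from the axis, 127.5 mm up. The fork is set by hand on slotted brackets: it truly sits up to 4 mm farther in or out and 7 mm higher or lower; unmeasured, to be felt. 6 mm plate, nominal top 132 mm up; two prongs point outward, 30.5 mm apart, lightly flared, tips 27 mm outward of home; the slot's back stops the groove.
- window_station (a point): Point fixed on the carousel in the middle of the gap, 95 mm from the axis: where hook_home stands when the empty hook is turned to the gap.
- nose_left (a joint): Spring nose (8 mm brass pin) in one prong of the empty fork, 10 mm outward of home. 0 m when it stands out into the slot, as it also does behind a chuck that is fully home; pressed back 3 mm (about 6 N) while the groove passes. Sliding past both noses takes about 6 to 13 N; they do not reliably draw the chuck home.
- nose_right (a joint): The same in the other prong.
- chuck: Steel router collet chuck upright in the block. Origin on its axis midway up the flange's groove, z up. Shank 20 mm across, 10 to 48 mm above the origin; flange 40 mm across, -10 to 10 mm, groove 28 mm across, -4.5 to 4.5 mm; dark nut 32 mm across down to -34 mm; cutter below. 0.29 kg. Hung at home the upper flange rests on the fork plate: origin 4.5 mm below the plate's top.
- cutter: The chuck's red straight cutter bit, 18 mm across, from 34 to 66 mm below the chuck's origin, brittle carbide edges. Same origin and axes as the chuck.
- stand: Wooden block 80 x 80 x 75 mm, fixed on the table, origin under its centre. The chuck's flange rests on its top, nut and cutter in a bore 36 mm across.
- wrench: Flat steel spanner 203 x 42 x 8 mm lying on the table; leave it.
- caliper: Sliding caliper 235 x 72 x 14 mm lying on the table; leave it.
- tin: Round tin with red lid, 70 mm across, 29 mm high; leave it.
Not all that is in view belongs to the job. Of the things shaped like the chuck, the steel one is meant.

How it is judged:
By the outcome, as a careful person would: the job done as asked, in the order asked, and still so for the second after the job is handed in, with the robot touching nothing.
It also fails if it takes over 72 s, if anything falls off the work surface, if the arm or the gripper's body presses on something with over 40 N, if the wrist force passes 120 N, or if a joint passes its speed limit or range.

### The arm

A 6-joint arm with a two-finger parallel gripper is mounted at the origin on a cart in front of the work surface, level with it; the furniture and walls round the work are solid. World frame = base frame: x ahead of the robot, y to its left, z up, the work surface at z = 0. Lengths are in m, angles in degrees, forces in N, time in s.
With the tool pointing down it reaches from about 0.375 to 0.9 m from the base axis. Payload 3.1 kg.
Tool frame: the origin (TCP) lies at the very end of the fingers, on their centre line; the grasp point (between the pads) lies 19 mm behind it; z points along the fingers, y is the line along which they close (so a half turn about z gives the same grasp; the last joint's range is limited). The gripper opens to 87 mm and grips with 3 to 60 N. Pads are 19 mm wide; open, the fingers measure 117 mm over their backs; the gripper's body (75 mm by 190 mm) begins 51 mm behind the grasp point.
Start: joints at [55.147, 30.224, 82.088, -0, 67.689, -10.227], TCP at [0.26, 0.568, 0.223] pointing down, gripper open.
Joint ranges: [-176.69, 176.69], [-43.24, 126.21], [12.49, 139.97], [-82, 262], [0, 151.66], [-163.58, 163.58]. Speed limits (degrees/s): [159.86, 159.86, 180, 180, 180, 180].

### API

Orientations are given as a 3x3 rotation matrix whose columns are the frame's x, y, z axes.
In Python, from rig import * gives the robot as it stands.
- The arm moves only by the tool jog_arm, never from a script. Its arguments are lists of equal length, an entry for each row: "delta_pos": the shift along the world's x, y, z in cm, a list of three; "turn": the turn about the world's z in degrees; "grip": the closure, from 0 (fully open) to 1 (shut). In form: {"delta_pos": [[x, y, z], ...], "turn": [turn, ...], "grip": [grip, ...]}. A call has 1 to 12 rows; each row is the pose to reach, as a shift and turn from the pose commanded when the call began; what a row does not reach only later rows make up. A row lasts 1/8 s, in which the tool goes at most 62.5 mm and 10.7 degrees, less where a joint would pass 70% of its speed; a pose out of reach is approached as far as the arm can. A call with a gripper value outside its range is refused whole. The fingers move at their own pace and stop on an object; the grip force is fixed at half the most. Time passes only in rows, so rows that repeat a pose let the fingers close. It gives the time, the measured TCP pose, the force, the opening and the grip force at its end, in the units of the state.
- read_state(): the state, without advancing time (a new reading comes with each control period).
- capture(name): name is "scene" or "top"; returns a dict with "color" (400x640x3 uint8, blue, green, red), "fovy" (degrees; the focal length in pixels is half the picture's height over the tangent of half this angle, whatever the lens; pixels are square), "cx", "cy" (the principal point, pixels), "k1" (the pictures are not rectified: a ray, as slopes to the right and down, at radius r is drawn at 1 + k1 r^2 times it, then the intrinsics apply), "camera_from_world" (4x4, takes a point from world to camera coordinates). Camera axes: x right, y up, looking along -z (the intrinsics and any distortion apply to the point x, -y, -z); pixel columns grow to the right and rows downward; lengths in m; the calibration is good to about 2 mm. A picture is of the moment at which its call begins. There is no depth.
- hand_in(): hands the job in; it is judged then, once.
The state is a dict: "time_s": time; "joint_positions": joint angles; "qvel": joint speeds; "tau": joint torques, N m; "position": TCP position; "tcp_rot": TCP orientation; "force": force on the tool from outside, world axes, zero at the start; "moment": the same for the moment, N m; "opening": opening from 0.0 (shut) to 1.0 (fully open); "grasp_force": force on a finger pad.
Only numpy, scipy, OpenCV 4.12 (cv2) and the standard library are available. Lean on these libraries where they do the work, as an engineer would, in place of code of your own. Each camera call takes 0.05 s, during which the arm holds its last target. There are 200 camera calls.

## Working session

There is one attempt and no reset: what is moved stays moved. The work goes in short steps, Python scripts to look and compute and a tool call to move; the robot and the scene stay as the last step left them, time stands still between calls to the robot, and variables do not carry over. Pictures are saved under pics/ and viewed, at most 12 in all, crops included, and the job is handed in when it is done.

Besides the shell and the picture viewer there is one more tool, called after "Emit:" in YAML: its name, and indented under it one key for each argument. jog_arm: Moves the arm, as the interface text tells. Its arguments: {"type":"object","properties":{"delta_pos":{"type":"array"},"turn":{"type":"array"},"grip":{"type":"array"}},"required":["delta_pos","turn","grip"]}

```bash
mkdir -p pics; cat > h.py <<'E'
from rig import *
import numpy as np, cv2
def K(c):
    f=200/np.tan(np.radians(c['fovy'])/2); return f
def ray(c,u,v):
    f=K(c); d=np.array([(u-c['cx'])/f,(v-c['cy'])/f]); s=d.copy()
    for _ in range(20): s=d/(1+c['k1']*(s@s))
    M=np.array(c['camera_from_world']); R=M[:3,:3]; o=-R.T@M[:3,3]
    return o,R.T@np.array([s[0],-s[1],-1])
def onz(c,u,v,z):
    o,d=ray(c,u,v); return o+d*(z-o[2])/d[2]
def proj(c,p):
    M=np.array(c['camera_from_world']); q=M[:3,:3]@np.array(p)+M[:3,3]
    s=np.array([q[0],-q[1]])/-q[2]; s=s*(1+c['k1']*(s@s)); return s*K(c)+[c['cx'],c['cy']]
E
python3 - <<'E'
from h import *
for n in("scene","top"):
    c=capture(n); cv2.imwrite(f"pics/{n}0.png",c['color']); o,d=ray(c,c['cx'],c['cy']); print(n,c['fovy'],c['k1'],o,d)
s=read_state();print(s)
E
```

```text
scene 57.22166450758822 -0.06249735230570237 [1.13076893 0.05620699 0.75062755] [-0.6852763   0.07402986 -0.72451085]
top 52.831115872028775 -0.061497175823643634 [0.46091217 0.149519   1.12490922] [ 0.09062798 -0.02182923 -0.99564555]
{'time_s': 0.1, 'joint_positions': array([ 5.51455599e+01,  3.02722662e+01,  8.21485492e+01,  1.14405975e-04,
        6.76879723e+01, -1.02260733e+01]), 'qvel': array([-0.05603264, -0.14530986, -0.20511058, -0.04158347,  0.05001982,
       -0.01692646]), 'tau': array([-3.69093068e-04, -4.40988564e+01, -1.77149642e+01,  6.34453073e-02,
        5.34398295e-02, -5.87986347e-05]), 'position': array([0.26004267, 0.56762373, 0.22168695]), 'tcp_rot': array([[-9.09029399e-01,  4.16730575e-01, -1.08661159e-03],
       [ 4.16731853e-01,  9.09028128e-01, -1.55703135e-03],
       [ 3.38897931e-04, -1.86821293e-03, -9.99998197e-01]]), 'force': array([-0.53090768,  0.0442695 , -0.25905083]), 'moment': array([-0.03793343,  0.03747701, -0.00387102]), 'grasp_force': 0.0, 'opening': 1.0062405350088868}
```

View pics/scene0.png

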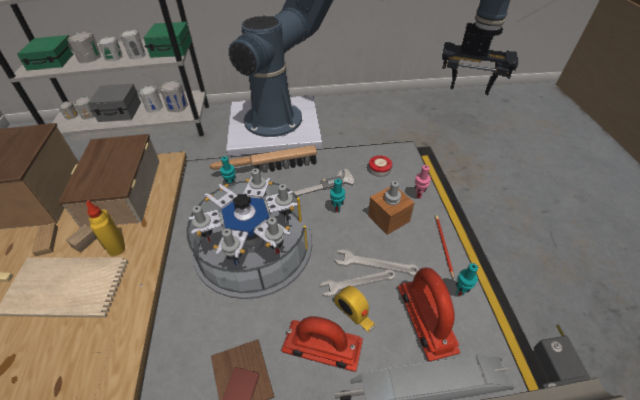

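View pics/top0.png

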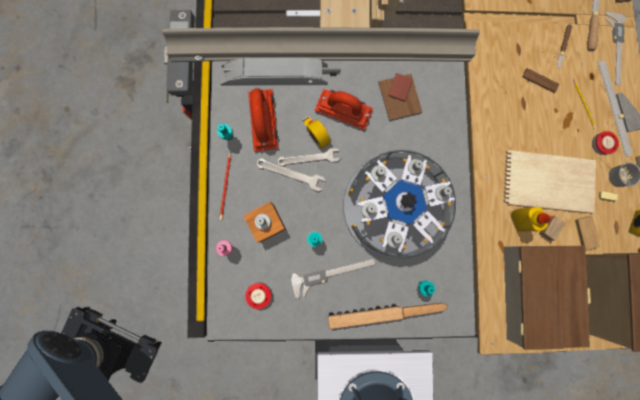

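```bash
python3 - <<'E'
from h import *
a=cv2.imread("pics/top0.png");b=cv2.imread("pics/scene0.png")
r=lambda i,x,y,w,h,W,H:cv2.resize(i[y:y+h,x:x+w],(W,H),interpolation=cv2.INTER_CUBIC)
A=r(a,340,145,120,120,400,400);B=r(b,180,150,140,140,400,400)
C=r(a,205,190,80,40,400,200);D=r(b,340,150,100,50,400,200)
cv2.imwrite("pics/c1.png",np.vstack([np.hstack([A,B]),np.hstack([C,D])]))
E
```

```text
(no output)
```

View pics/c1.png

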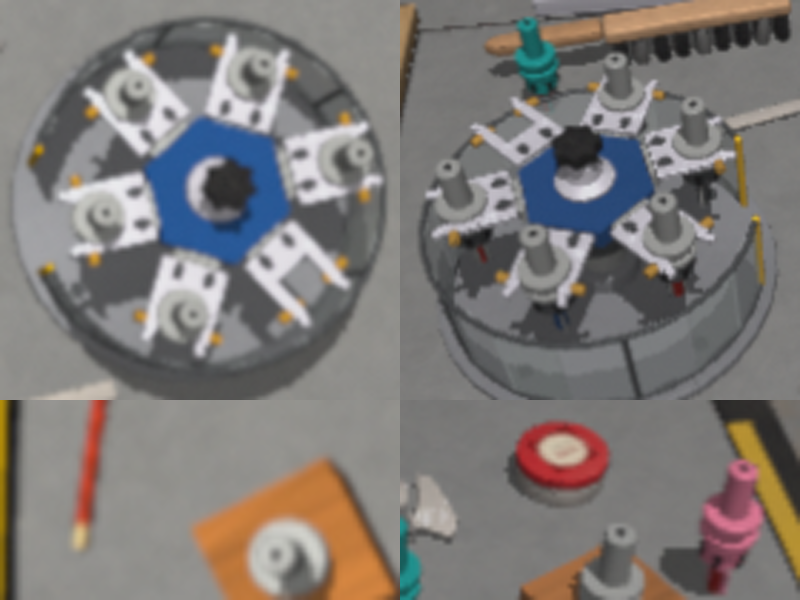

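```bash
cat >> h.py <<'E'
def tri(a,ua,b,ub):
    o1,d1=ray(a,*ua);o2,d2=ray(b,*ub)
    A=np.stack([d1,-d2],1);t=np.linalg.lstsq(A,o2-o1,rcond=None)[0]
    p,q=o1+d1*t[0],o2+d2*t[1];return (p+q)/2,np.linalg.norm(p-q)
def blobs(m,mn=4):
    n,l,s,c=cv2.connectedComponentsWithStats(m.astype(np.uint8)*255)
    return [(s[i][4],tuple(s[i][:4]),c[i]) for i in range(1,n) if s[i][4]>=mn]
E
python3 - <<'E'
from h import *
np.set_printoptions(precision=4,suppress=True)
t=capture("top");s=capture("scene")
T=cv2.cvtColor(t['color'],cv2.COLOR_BGR2HSV);S=cv2.cvtColor(s['color'],cv2.COLOR_BGR2HSV)
def m(H,h0,h1,s0,s1,v0,v1,box):
    x,y,w,h=box;r=np.zeros(H.shape[:2],bool);r[y:y+h,x:x+w]=cv2.inRange(H,(h0,s0,v0),(h1,s1,v1))[y:y+h,x:x+w]>0;return r
bt=(340,145,120,120);bs=(180,150,140,140)
print('yellow top');[print(b) for b in blobs(m(T,10,35,140,255,120,255,bt),3)]
print('yellow scene');[print(b) for b in blobs(m(S,10,35,140,255,120,255,bs),3)]
for n,H,b in(('T',T,(392,185,32,32)),('S',S,(228,188,30,24))):
    print('black',n,[x for x in blobs(m(H,0,180,0,255,0,45,b),20)])
kt=None
print('knob tri',tri(t,(408.4,201.1),s,(242.3,200.8)), onz(t,408.4,201.1,.173),onz(s,242.3,200.8,.173))
# block: orange
for n,H,b in(('T',T,(235,195,60,55)),('S',S,(360,180,60,55))):
    for x in blobs(m(H,5,20,120,255,60,255,b),50): print('block',n,x)
mk=m(T,5,20,110,255,60,255,(235,195,60,55)).astype(np.uint8)
c=max(cv2.findContours(mk,0,2)[0],key=cv2.contourArea);r=cv2.minAreaRect(c);print(r)
for p in cv2.boxPoints(r): print(p,onz(t,*p,.075))
for n,H,b,I in(('T',T,(240,205,45,35),t),):
    g=m(H,0,180,0,60,110,255,(252,210,24,24))
    for x in blobs(g,20): print('chuck',x,onz(t,*x[2],.095))
print('shank top cand', onz(t,205+290*.2,190+163*.2,.133), onz(s,340+(622-400)*.25,150+132*.25,.133))
for p in[(351,191.5),(354,225)]: print('upr',onz(t,*p,.1),onz(t,*p,.112))
for p in[(128,88),(262,65),(357,153),(105,215),(187,315)]: print('ch',onz(t,340+p[0]*.3,145+p[1]*.3,.1755))
E
```

```text
yellow top
(np.int32(7), (np.int32(403), np.int32(159), np.int32(3), np.int32(3)), array([404.    , 159.7143]))
(np.int32(7), (np.int32(383), np.int32(161), np.int32(3), np.int32(3)), array([384.2857, 162.    ]))
(np.int32(5), (np.int32(427), np.int32(166), np.int32(2), np.int32(3)), array([427.4, 166.8]))
(np.int32(7), (np.int32(366), np.int32(177), np.int32(3), np.int32(3)), array([367.    , 178.2857]))
(np.int32(5), (np.int32(442), np.int32(179), np.int32(3), np.int32(3)), array([443., 180.]))
(np.int32(6), (np.int32(350), np.int32(189), np.int32(3), np.int32(3)), array([351.1667, 189.8333]))
(np.int32(3), (np.int32(362), np.int32(198), np.int32(2), np.int32(2)), array([362.3333, 198.6667]))
(np.int32(6), (np.int32(448), np.int32(202), np.int32(3), np.int32(3)), array([448.8333, 203.1667]))
(np.int32(6), (np.int32(367), np.int32(222), np.int32(3), np.int32(2)), array([368. , 222.5]))
(np.int32(5), (np.int32(442), np.int32(222), np.int32(2), np.int32(3)), array([442.4, 223.2]))
(np.int32(4), (np.int32(353), np.int32(225), np.int32(3), np.int32(2)), array([354.  , 225.25]))
(np.int3
[... 2124 characters left out ...]
rray([389.7794, 211.3859]))
((263.9000244140625, 221.8000030517578), (31.75216293334961, 31.304948806762695), 63.43495178222656)
[242.8 214.6] [0.528  0.3498 0.075 ]
[270.8 200.6] [0.5642 0.277  0.075 ]
[285. 229.] [0.4898 0.2397 0.075 ]
[257. 243.] [0.454  0.3123 0.075 ]
chuck (np.int32(163), (np.int32(255), np.int32(214), np.int32(16), np.int32(16)), array([261.9018, 220.6258])) [0.511 0.297 0.095]
shank top cand [0.5043 0.2889 0.133 ] [0.5147 0.2991 0.133 ]
upr [0.584  0.0686 0.1   ] [0.5826 0.0695 0.112 ]
upr [0.498 0.062 0.1  ] [0.4976 0.0631 0.112 ]
ch [0.6231 0.0081 0.1755]
ch [ 0.6397 -0.0896  0.1755]
ch [ 0.5753 -0.157   0.1755]
ch [0.5317 0.0264 0.1755]
ch [ 0.4602 -0.0308  0.1755]
```

```bash
cat >> h.py <<'E'
def pins(t,C=(.5514,-.063),box=(340,145,120,120)):
    T=cv2.cvtColor(t['color'],cv2.COLOR_BGR2HSV);x,y,w,h=box
    m=np.zeros(T.shape[:2],bool);m[y:y+h,x:x+w]=cv2.inRange(T,(10,140,120),(35,255,255))[y:y+h,x:x+w]>0
    for a,_,c in blobs(m,3):
        p=onz(t,*c,.129)[:2]-C;r=np.hypot(*p)
        print(c.round(1),'r %.1f ang %.1f'%(r*1e3,np.degrees(np.arctan2(p[1],p[0]))))
E
python3 - <<'E'
from h import *
t=capture("top");pins(t)
T=t['color'][185:217,392:424].max(2);print(T[::4,::2])
E
```

```text
[404.  159.7] r 109.3 ang -0.8
[384.3 162. ] r 114.5 ang 25.2
[427.4 166.8] r 109.5 ang -33.7
[367.  178.3] r 112.1 ang 56.3
[443. 180.] r 114.8 ang -60.1
[351.2 189.8] r 137.5 ang 76.0
[362.3 198.7] r 106.4 ang 84.1
[448.8 203.2] r 112.4 ang -90.8
[368.  222.5] r 104.6 ang 117.6
[442.4 223.2] r 107.6 ang -118.8
[354.  225.2] r 138.9 ang 113.3
[381.5 239.5] r 108.7 ang 146.6
[425.  239.5] r 104.2 ang -151.9
[404.5 246.5] r 108.7 ang 178.5
[[173 147 150 153 152 150 151 153 152 150 150 151 145 131 125 114]
 [150 150 151 150 150 151 150 151 153 152 151 151 150 150 150 136]
 [151 151 152 154 169 199 189 153  70  87 139 148 151 151 151 149]
 [149 148 159 211 210  99  50  52  51  50  49  62 134 150 151 150]
 [148 150 171 209 133  51  50  48  48  52  50  48  93 145 149 149]
 [150 148 154 191 143  92  46  47  48  46  48 110 149 151 150 150]
 [149 149 148 147 149 135 115 115 117 110  88  97 145 151 150 150]
 [151 150 150 151 151 149 114  93  93  92 123 150 150 152 146 156]]
```

Emit:
jog_arm:
  delta_pos:
    - [29.4,-63.2,1]
    - [29.4,-63.2,1]
    - [29.4,-63.2,1]
    - [29.4,-63.2,1]
    - [29.4,-63.2,1]
    - [29.4,-63.2,1]
    - [29.4,-63.2,1]
    - [29.4,-63.2,1]
    - [29.4,-63.2,1]
    - [29.4,-63.2,1]
    - [29.4,-63.2,1]
    - [29.4,-63.2,1]
  turn: [0,0,0,0,0,0,0,0,0,0,0,0]
  grip: [0,0,0,0,0,0,0,0,0,0,0,0]

```text
time_s: 1.75
position: [0.5565, -0.0681, 0.2326]
tcp_rot: [[-0.907, 0.421, 0.002], [0.421, 0.907, -0.002], [-0.003, -0.0, -1.0]]
force: [0.1, 0.8, -0.4]
opening: 1.002
grasp_force: 0.0
```

```bash
python3 - <<'E'
from h import *
s=read_state();print(s['time_s'],s['joint_positions'].round(1),s['position'].round(4),s['tcp_rot'].round(3).tolist(),s['force'].round(1))
c=capture("scene");t=capture("top")
r=lambda i,x,y,w,h,W,H:cv2.resize(i[y:y+h,x:x+w],(W,H),interpolation=cv2.INTER_CUBIC)
cv2.imwrite("pics/c2.png",np.hstack([r(t['color'],340,145,120,120,400,400),r(c['color'],180,130,140,140,400,400)]))
for n in 'ABCD'[:0]: pass
p=s['position']; print(proj(c,p),proj(t,p),proj(c,[p[0],p[1],.166]))
E
```

```text
1.75 [-18.4  24.5  90.9  -0.   64.4 -83.4] [ 0.5565 -0.0681  0.2326] [[-0.907, 0.421, 0.002], [0.421, 0.907, -0.002], [-0.003, -0.0, -1.0]] [ 0.1  0.8 -0.4]
[234.12161791 178.32231122] [416.39385498 196.29378882] [239.74868278 200.3391678 ]
```

View pics/c2.png

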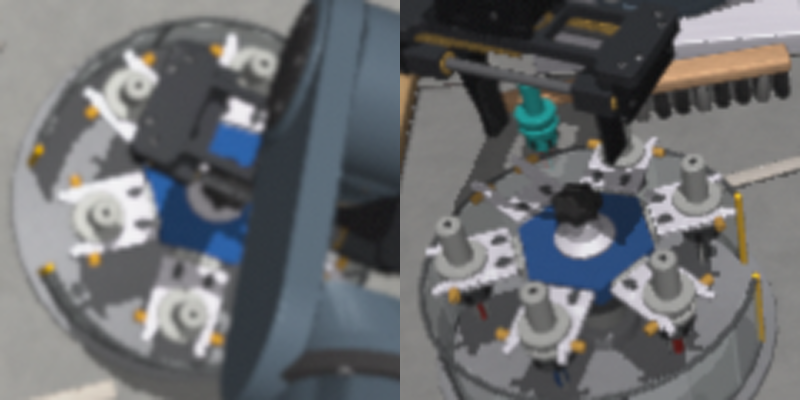

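Emit:
jog_arm:
  delta_pos:
    - [0,0,0]
    - [0,0,0]
    - [0,0,-3]
    - [0,0,-6]
    - [0,0,-7.3]
    - [0,0,-7.3]
    - [0,0,-7.3]
    - [0,0,-7.3]
  turn: [0,0,0,0,0,0,0,0]
  grip: [0,0,0,0,0,0.3,0.45,0.45]

```text
time_s: 2.85
position: [0.5552, -0.064, 0.1607]
tcp_rot: [[-0.909, 0.417, 0.002], [0.417, 0.909, -0.001], [-0.002, 0.0, -1.0]]
force: [-0.6, 0.4, 0.4]
opening: 0.742
grasp_force: 0.0
```

```bash
python3 - <<'E'
from h import *
s=read_state();print(s['joint_positions'].round(1))
c=capture("scene")
print(onz(c,241.6,201.4,.166),onz(c,241.6,201.4,.169))
x=c['color'];r=lambda i,x,y,w,h,W,H:cv2.resize(i[y:y+h,x:x+w],(W,H),interpolation=cv2.INTER_CUBIC)
cv2.imwrite("pics/c3.png",r(x,200,165,80,60,640,480))
E
```

```text
[-18.   29.8  95.3  -0.   54.8 -83.4]
[ 0.56030837 -0.06384943  0.166     ] [ 0.56323567 -0.06323337  0.169     ]
```

View pics/c3.png

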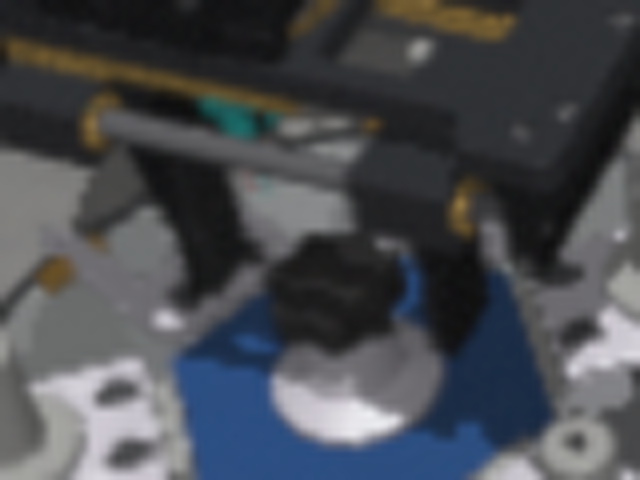

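Emit:
jog_arm:
  delta_pos:
    - [0.1,0,0]
    - [0.1,0,0]
    - [0.1,0,0]
    - [0.1,0,0]
  turn: [0,0,0,0]
  grip: [0.48,0.5,0.52,0.52]

```text
time_s: 3.4
position: [0.5553, -0.0638, 0.1595]
tcp_rot: [[-0.909, 0.417, -0.0], [0.417, 0.909, 0.0], [0.0, -0.0, -1.0]]
force: [-0.4, -0.0, -0.1]
opening: 0.488
grasp_force: 0.0
```

Emit:
jog_arm:
  delta_pos:
    - [0,0,0]
    - [0,0,0]
    - [0,0,0]
  turn: [0,0,0]
  grip: [0.56,0.56,0.56]

```text
time_s: 3.78
position: [0.5553, -0.0639, 0.1595]
tcp_rot: [[-0.909, 0.417, -0.0], [0.417, 0.909, -0.0], [0.0, -0.0, -1.0]]
force: [0.2, -1.2, 0.3]
opening: 0.443
grasp_force: 0.2
```

Emit:
jog_arm:
  delta_pos:
    - [0,0,0]
    - [0,0,0]
    - [0,0,0]
  turn: [0,0,0]
  grip: [0.59,0.59,0.59]

```text
time_s: 4.15
position: [0.5554, -0.0638, 0.1595]
tcp_rot: [[-0.909, 0.417, -0.0], [0.417, 0.909, -0.0], [0.0, -0.0, -1.0]]
force: [0.1, 0.1, -0.2]
opening: 0.42
grasp_force: 30.0
```

Emit:
jog_arm:
  delta_pos:
    - [0,0,0]
    - [0,0,0]
    - [0,0,0]
    - [0,0,0]
    - [0,0,0]
    - [0,0,0]
    - [0,0,0]
  turn: [-2,-6,-12,-20,-28,-30,-30]
  grip: [0.7,0.7,0.7,0.7,0.7,0.7,0.7]

```text
time_s: 5.03
position: [0.5558, -0.063, 0.1595]
tcp_rot: [[-0.579, 0.815, 0.001], [0.815, 0.579, 0.001], [0.001, 0.002, -1.0]]
force: [2.0, 4.7, -1.4]
opening: 0.424
grasp_force: 30.0
```

Emit:
jog_arm:
  delta_pos:
    - [0,0,0]
    - [0,0,0]
    - [0,0,0]
    - [0,0,0]
    - [0,0,0]
    - [0,0,0]
    - [0,0,0]
    - [0,0,0]
    - [0,0,0]
    - [0,0,0]
  turn: [-8,-16,-24,-32,-40,-48,-56,-64,-70,-70]
  grip: [0.7,0.7,0.7,0.7,0.7,0.7,0.7,0.7,0.7,0.7]

```text
time_s: 6.28
position: [0.5581, -0.0625, 0.1596]
tcp_rot: [[0.569, 0.822, 0.006], [0.822, -0.569, 0.003], [0.005, 0.004, -1.0]]
force: [8.4, 7.1, -4.8]
opening: 0.423
grasp_force: 30.0
```

```bash
python3 - <<'E'
from h import *
s=read_state();print(s['joint_positions'].round(1),s['force'])
t=capture("top");pins(t,(.5554,-.0642));c=capture("scene")
r=lambda i,x,y,w,h,W,H:cv2.resize(i[y:y+h,x:x+w],(W,H),interpolation=cv2.INTER_CUBIC)
cv2.imwrite("pics/c4.png",np.hstack([r(t['color'],340,145,120,120,400,400),r(c['color'],180,150,140,140,400,400)]))
E
```

```text
[-17.9  30.   95.1   0.3  54.6  16.6] [ 8.39622419  7.0951688  -4.78360492]
[414.3 159.3] r 109.6 ang -14.1
[390.5 161. ] r 107.7 ang 18.5
[371.8 171.6] r 111.3 ang 47.5
[351. 190.] r 138.1 ang 77.9
[361.  192.5] r 112.4 ang 78.5
[446.  208.7] r 105.3 ang -100.7
[363.8 214. ] r 108.7 ang 106.7
[353.8 225.4] r 142.2 ang 114.7
[377.5 234. ] r 107.6 ang 138.9
```

View pics/c4.png

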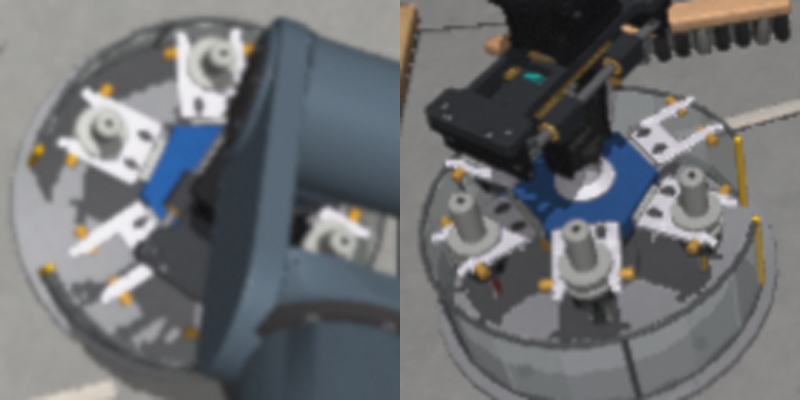

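```bash
cat > fit.py <<'E'
from h import *
from scipy.optimize import least_squares
def getpins(t,zz=.129):
    T=cv2.cvtColor(t['color'],cv2.COLOR_BGR2HSV);x,y,w,h=340,145,120,120
    m=np.zeros(T.shape[:2],bool);m[y:y+h,x:x+w]=cv2.inRange(T,(10,140,120),(35,255,255))[y:y+h,x:x+w]>0
    P=np.array([onz(t,*c,zz)[:2] for a,_,c in blobs(m,3)])
    r=np.hypot(*(P-[.555,-.064]).T);return P[r<.122]
def fit(P,th0,C=None):
    def res(v):
        C0,th,a,b=v[:2],v[2],v[3],v[4]
        M=[C0+[np.cos(q)*a-np.sin(q)*s*b,np.sin(q)*a+np.cos(q)*s*b] for k in range(6) for q in[th+k*np.pi/3] for s in(-1,1)]
        d=P[:,None]-np.array(M)[None];i=np.argmin((d**2).sum(2),1)
        out=d[range(len(P)),i].ravel()
        return np.r_[out, (v[:2]-C)*3 if C is not None else []]
    s=least_squares(res,[.555,-.064,np.radians(th0),.104,.03],loss='soft_l1',f_scale=.002)
    print('C',s.x[:2].round(4),'th',np.degrees(s.x[2]).round(2),'a,b',s.x[3:].round(4),'rms',np.sqrt(np.mean(s.fun**2)).round(4),len(P));return s.x
E
python3 - <<'E'
from fit import *
T=type('x',(),{})
t=capture("top");c=capture("scene")
old=dict(t);old['color']=cv2.imread('pics/top0.png')
x=fit(getpins(old),-137.3);fit(getpins(t),122,x[:2])
S=cv2.cvtColor(c['color'],cv2.COLOR_BGR2HSV);m=np.zeros(S.shape[:2],bool);m[190:265,294:312]=cv2.inRange(S,(10,120,100),(35,255,255))[190:265,294:312]>0
for b in blobs(m,3):print(b)
for H in(.1,.112):
  for p in[(299,198),(304.5,226)]:print(H,onz(c,*p,H))
E
```

```text
C [ 0.5554 -0.064 ] th -137.28 a,b [0.1052 0.0304] rms 0.002 12
C [ 0.5556 -0.0638] th 122.73 a,b [0.1045 0.0302] rms 0.0014 7
(np.int32(57), (np.int32(297), np.int32(197), np.int32(4), np.int32(25)), array([298.71929825, 208.10526316]))
(np.int32(32), (np.int32(303), np.int32(226), np.int32(4), np.int32(23)), array([305.3125 , 236.09375]))
0.1 [0.5027323  0.06338008 0.1       ]
0.1 [0.59325054 0.06935698 0.1       ]
0.112 [0.51431564 0.06324779 0.112     ]
0.112 [0.60316439 0.06911444 0.112     ]
```

Emit:
jog_arm:
  delta_pos:
    - [0.3,0.1,0]
    - [0.3,0.1,0]
    - [0.3,0.1,0]
    - [0.3,0.1,0]
    - [0.3,0.1,0]
    - [0.3,0.1,0]
    - [0.3,0.1,0]
  turn: [0,-6,-14,-22,-27,-28,-28]
  grip: [0.7,0.7,0.7,0.7,0.7,0.7,0.7]

```text
time_s: 7.35
position: [0.5589, -0.0631, 0.1595]
tcp_rot: [[0.887, 0.461, 0.001], [0.461, -0.887, -0.0], [0.001, 0.001, -1.0]]
force: [3.8, 2.5, -2.9]
opening: 0.424
grasp_force: 30.0
```

```bash
python3 - <<'E'
from fit import *
s=read_state();print(s['force'],s['position'])
t=capture("top");fit(getpins(t),95,np.array([.5555,-.064]));pins(t,(.5555,-.064))
E
```

```text
[ 3.84081797  2.48007429 -2.88946041] [ 0.55887179 -0.06306656  0.15952942]
C [ 0.5556 -0.0641] th 95.26 a,b [0.1054 0.0295] rms 0.0011 6
[389.1 159.9] r 111.3 ang 19.6
[411. 159.] r 108.6 ang -9.7
[369.5 173.8] r 112.0 ang 51.6
[351. 190.] r 137.9 ang 77.9
[362.5 193.5] r 108.0 ang 79.4
[365. 217.] r 108.1 ang 111.1
[353.8 225.4] r 142.1 ang 114.8
[377.4 234.8] r 109.3 ang 139.6
```

Emit:
jog_arm:
  delta_pos:
    - [0.05,0.05,0]
    - [0.05,0.05,0]
    - [0.05,0.05,0]
    - [0,0,0]
    - [0,0,3]
    - [0,0,8]
    - [-4.6,35.9,9]
    - [-4.6,35.9,9]
    - [-4.6,35.9,9]
    - [-4.6,35.9,9]
    - [-4.6,35.9,9]
    - [-4.6,35.9,9]
  turn: [0,0,0,0,0,0,-7,-15,-22.5,-22.5,-22.5,-22.5]
  grip: [0.52,0.45,0.3,0.1,0,0,0,0,0,0,0,0]

```text
time_s: 8.9
position: [0.5116, 0.2984, 0.2497]
tcp_rot: [[0.996, 0.086, 0.0], [0.086, -0.996, -0.0], [0.0, 0.0, -1.0]]
force: [1.2, -0.7, -0.9]
opening: 1.0
grasp_force: 0.0
```

Emit:
jog_arm:
  delta_pos:
    - [0,0,0]
    - [0,0,0]
    - [0,0,0]
    - [0,0,0]
  turn: [0,0,0,0]
  grip: [0,0,0,0]

```text
time_s: 9.4
position: [0.5128, 0.2948, 0.2495]
tcp_rot: [[0.997, 0.083, -0.0], [0.083, -0.997, -0.0], [-0.0, 0.0, -1.0]]
force: [-0.7, 0.4, 0.2]
opening: 1.0
grasp_force: 0.0
```

```bash
python3 - <<'E'
from fit import *
s=read_state();print(s['position'],s['tcp_rot'].round(3).tolist(),s['joint_positions'].round(1))
t=capture("top");c=capture("scene");fit(getpins(t),95,np.array([.5555,-.064]));pins(t,(.5555,-.064))
r=lambda i,x,y,w,h,W,H:cv2.resize(i[y:y+h,x:x+w],(W,H),interpolation=cv2.INTER_CUBIC)
cv2.imwrite("pics/c5.png",np.hstack([r(t['color'],340,145,120,120,400,400),r(c['color'],340,120,100,100,400,400)]))
for z in(.133,.095):print(proj(c,[s['position'][0],s['position'][1],z]),proj(t,[s['position'][0],s['position'][1],z]))
E
```

```text
[0.51279972 0.29479618 0.2495443 ] [[0.997, 0.083, -0.0], [0.083, -0.997, -0.0], [-0.0, 0.0, -1.0]] [ 19.1  25.9  85.3  -0.   68.8 104.3]
C [ 0.5555 -0.0642] th 94.95 a,b [0.1051 0.0302] rms 0.0015 12
[389.1 159.9] r 111.3 ang 19.6
[411. 159.] r 108.6 ang -9.7
[433. 169.] r 109.9 ang -42.2
[369.5 173.8] r 112.0 ang 51.6
[445.5 185.5] r 111.5 ang -69.5
[351.2 189.8] r 137.5 ang 77.7
[362.5 193.5] r 108.0 ang 79.4
[448.  209.5] r 110.8 ang -101.3
[365. 217.] r 108.1 ang 111.1
[353.8 225.4] r 142.1 ang 114.8
[438.5 227.5] r 106.4 ang -128.7
[377.2 235. ] r 109.9 ang 139.6
[419.  241.5] r 106.0 ang -162.0
[399.5 245. ] r 110.2 ang 171.5
[393.58532684 182.62853618] [260.60692294 219.15729437]
[391.66854994 193.5874839 ] [262.78010832 219.92127129]
```

View pics/c5.png

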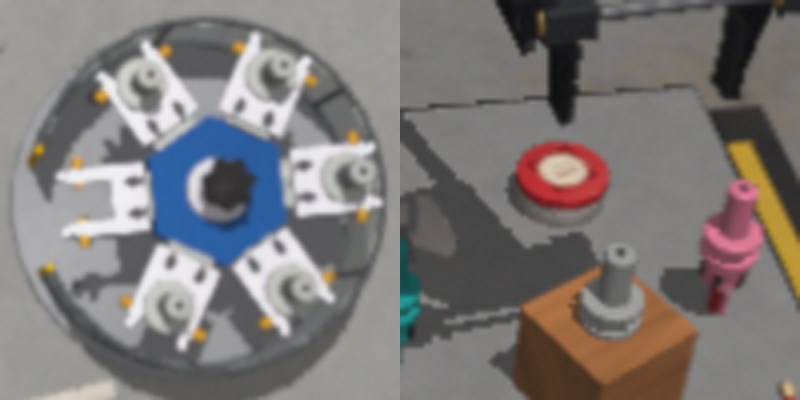

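Emit:
jog_arm:
  delta_pos:
    - [-0.1,0,-4]
    - [-0.1,0,-9]
    - [-0.1,0,-13]
    - [-0.1,0,-14.5]
    - [-0.1,0,-15]
    - [-0.1,0,-15]
    - [-0.1,0,-15]
    - [-0.1,0,-15]
    - [-0.1,0,-15]
    - [-0.1,0,-15]
  turn: [0,0,0,0,0,0,0,0,0,0]
  grip: [0,0,0,0,0.1,0.3,0.5,0.6,0.65,0.65]

```text
time_s: 10.75
position: [0.5114, 0.2962, 0.0998]
tcp_rot: [[0.996, 0.085, 0.0], [0.085, -0.996, 0.0], [0.0, -0.0, -1.0]]
force: [0.7, 0.9, 0.3]
opening: 0.422
grasp_force: 0.0
```

Emit:
jog_arm:
  delta_pos:
    - [0,0,0]
    - [0,0,0]
    - [0,0,0]
  turn: [0,0,0]
  grip: [0.72,0.74,0.74]

```text
time_s: 11.12
position: [0.5114, 0.2962, 0.0995]
tcp_rot: [[0.996, 0.085, -0.0], [0.085, -0.996, 0.0], [-0.0, -0.0, -1.0]]
force: [-0.0, -0.1, -0.0]
opening: 0.268
grasp_force: 0.0
```

Emit:
jog_arm:
  delta_pos:
    - [0,0,0]
    - [0,0,0]
    - [0,0,0]
    - [0,0,0]
  turn: [0,0,0,0]
  grip: [0.76,0.77,0.85,0.9]

```text
time_s: 11.62
position: [0.5114, 0.2962, 0.0996]
tcp_rot: [[0.996, 0.085, 0.0], [0.085, -0.996, 0.0], [0.0, -0.0, -1.0]]
force: [-0.0, 1.9, -0.1]
opening: 0.219
grasp_force: 30.0
```

```bash
python3 - <<'E'
from fit import *
s=read_state();print(s['position'],s['force'],s['moment'])
t=capture("top");c=capture("scene")
r=lambda i,x,y,w,h,W,H:cv2.resize(i[y:y+h,x:x+w],(W,H),interpolation=cv2.INTER_CUBIC)
cv2.imwrite("pics/c6.png",np.hstack([r(t['color'],234,192,60,60,400,400),r(c['color'],355,150,80,80,400,400)]))
E
```

```text
[0.51142572 0.29624682 0.09955778] [-0.02942721  1.91667575 -0.09624877] [ 0.25101545  0.16751213 -0.02782174]
```

View pics/c6.png

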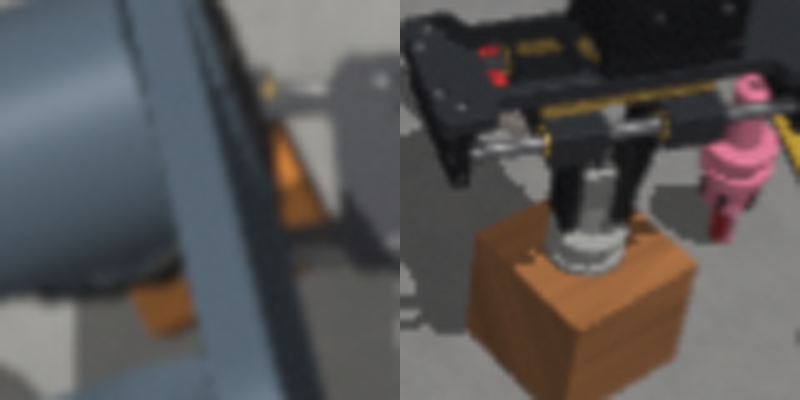

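Emit:
jog_arm:
  delta_pos:
    - [0,0,1]
    - [0,0,3]
    - [0,0,6]
    - [0,0,9]
    - [0,0,10]
    - [0,-5,10]
    - [1.5,-10,10]
    - [2.5,-15,10]
    - [3.2,-18.6,10]
    - [3.2,-19.6,10]
    - [3.2,-19.6,10]
    - [3.2,-19.6,10]
  turn: [0,0,0,0,0,0,0,0,0,0,0,0]
  grip: [0.9,0.9,0.9,0.9,0.9,0.9,0.9,0.9,0.9,0.9,0.9,0.9]

```text
time_s: 13.22
position: [0.5427, 0.1012, 0.1992]
tcp_rot: [[0.996, 0.086, -0.001], [0.086, -0.996, 0.001], [-0.001, -0.001, -1.0]]
force: [0.5, -0.3, -2.9]
opening: 0.221
grasp_force: 30.0
```

Emit:
jog_arm:
  delta_pos:
    - [0,0,0]
    - [0,0,0]
    - [0,0,0]
    - [0,0,0]
  turn: [0,0,0,0]
  grip: [0.9,0.9,0.9,0.9]

```text
time_s: 13.72
position: [0.5434, 0.1004, 0.1996]
tcp_rot: [[0.996, 0.085, 0.0], [0.085, -0.996, 0.0], [0.0, -0.0, -1.0]]
force: [-0.0, 0.8, -4.3]
opening: 0.22
grasp_force: 30.0
```

```bash
python3 - <<'E'
from fit import *
s=read_state();p=s['position'];print(p,s['force'],s['moment'],s['tcp_rot'].round(3).tolist())
t=capture("top");c=capture("scene")
r=lambda i,x,y,w,h,W,H:cv2.resize(i[y:y+h,x:x+w],(W,H),interpolation=cv2.INTER_CUBIC)
cv2.imwrite("pics/c7.png",np.hstack([r(t['color'],310,150,100,100,400,400),r(c['color'],250,120,100,100,400,400)]))
for z in(.185,.175,.119):print(proj(c,[p[0],p[1],z]),proj(t,[p[0],p[1],z]))
E
```

```text
[0.54338398 0.10035045 0.19955978] [-0.01597855  0.84974652 -4.26236424] [-0.04859635  0.16985616 -0.01512663] [[0.996, 0.085, 0.0], [0.085, -0.996, 0.0], [0.0, -0.0, -1.0]]
[314.63265987 183.08112627] [340.50962477 204.44015146]
[314.76112654 186.29489905] [340.29315565 204.81025161]
[315.44218596 203.29950608] [339.15975662 206.74798881]
```

View pics/c7.png

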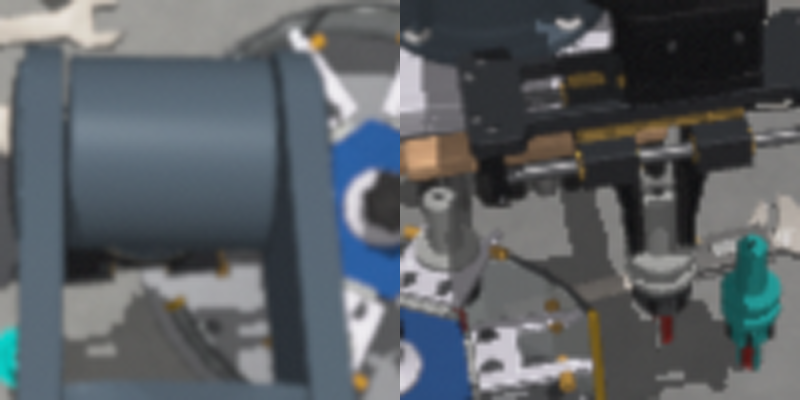

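Emit:
jog_arm:
  delta_pos:
    - [0.15,-2,0]
    - [0.27,-3.5,0]
    - [0.27,-3.7,0]
    - [0.27,-3.7,-1]
    - [0.27,-3.7,-2]
    - [0.27,-3.7,-2.8]
    - [0.27,-3.7,-3.2]
    - [0.27,-3.7,-3.4]
    - [0.27,-3.7,-3.5]
    - [0.27,-3.7,-3.5]
  turn: [0,0,0,0,0,0,0,0,0,0]
  grip: [0.9,0.9,0.9,0.9,0.9,0.9,0.9,0.9,0.9,0.9]

```text
time_s: 15.08
position: [0.5463, 0.0632, 0.1647]
tcp_rot: [[0.996, 0.085, 0.0], [0.085, -0.996, -0.0], [0.0, 0.0, -1.0]]
force: [-0.3, -0.0, -3.6]
opening: 0.225
grasp_force: 30.0
```

Emit:
jog_arm:
  delta_pos:
    - [0,0,-0.1]
    - [0,0,-0.2]
    - [0,0,-0.3]
    - [0,0,-0.3]
  turn: [0,0,0,0]
  grip: [0.9,0.9,0.9,0.9]

```text
time_s: 15.58
position: [0.546, 0.0632, 0.1615]
tcp_rot: [[0.996, 0.085, -0.0], [0.085, -0.996, 0.0], [-0.0, -0.0, -1.0]]
force: [0.3, -0.9, -3.6]
opening: 0.221
grasp_force: 30.0
```

Emit:
jog_arm:
  delta_pos:
    - [0,0,-0.1]
    - [0,0,-0.2]
    - [0,0,-0.2]
  turn: [0,0,0]
  grip: [0.9,0.9,0.9]

```text
time_s: 15.95
position: [0.546, 0.0632, 0.1594]
tcp_rot: [[0.996, 0.085, -0.0], [0.085, -0.996, 0.0], [-0.0, -0.0, -1.0]]
force: [-0.2, 0.2, -2.5]
opening: 0.219
grasp_force: 30.0
```

Emit:
jog_arm:
  delta_pos:
    - [0,0,-0.1]
    - [0,0,-0.2]
    - [0,0,-0.2]
  turn: [0,0,0]
  grip: [0.9,0.9,0.9]

```text
time_s: 16.32
position: [0.546, 0.0632, 0.1574]
tcp_rot: [[0.996, 0.085, -0.0], [0.085, -0.996, 0.0], [-0.0, -0.0, -1.0]]
force: [-0.1, -0.6, -3.8]
opening: 0.22
grasp_force: 30.0
```

Emit:
jog_arm:
  delta_pos:
    - [0,0,-0.1]
    - [0,0,-0.2]
    - [0,0,-0.2]
  turn: [0,0,0]
  grip: [0.9,0.9,0.9]

```text
time_s: 16.7
position: [0.546, 0.0632, 0.1554]
tcp_rot: [[0.996, 0.085, -0.0], [0.085, -0.996, 0.0], [-0.0, -0.0, -1.0]]
force: [-0.4, 0.2, -3.3]
opening: 0.221
grasp_force: 30.0
```

Emit:
jog_arm:
  delta_pos:
    - [0,0,-0.1]
    - [0,0,-0.2]
    - [0,0,-0.2]
  turn: [0,0,0]
  grip: [0.9,0.9,0.9]

```text
time_s: 17.08
position: [0.546, 0.0631, 0.1535]
tcp_rot: [[0.996, 0.085, -0.0], [0.085, -0.996, 0.0], [-0.0, -0.0, -1.0]]
force: [0.5, -0.1, -3.2]
opening: 0.224
grasp_force: 30.0
```

Emit:
jog_arm:
  delta_pos:
    - [0,0,-0.1]
    - [0,0,-0.2]
    - [0,0,-0.2]
  turn: [0,0,0]
  grip: [0.9,0.9,0.9]

```text
time_s: 17.45
position: [0.546, 0.0631, 0.1514]
tcp_rot: [[0.996, 0.085, -0.0], [0.085, -0.996, 0.0], [-0.0, -0.0, -1.0]]
force: [-0.0, -0.4, -2.4]
opening: 0.221
grasp_force: 30.0
```

Emit:
jog_arm:
  delta_pos:
    - [0,0,-0.1]
    - [0,0,-0.2]
    - [0,0,-0.2]
  turn: [0,0,0]
  grip: [0.9,0.9,0.9]

```text
time_s: 17.82
position: [0.546, 0.0632, 0.1494]
tcp_rot: [[0.996, 0.085, -0.0], [0.085, -0.996, 0.0], [-0.0, -0.0, -1.0]]
force: [0.7, 0.6, -3.6]
opening: 0.22
grasp_force: 30.0
```

Emit:
jog_arm:
  delta_pos:
    - [0,0,-0.1]
    - [0,0,-0.2]
    - [0,0,-0.2]
  turn: [0,0,0]
  grip: [0.9,0.9,0.9]

```text
time_s: 18.2
position: [0.546, 0.0631, 0.1474]
tcp_rot: [[0.996, 0.085, -0.0], [0.085, -0.996, 0.0], [-0.0, -0.0, -1.0]]
force: [0.6, -0.1, -2.6]
opening: 0.219
grasp_force: 30.0
```

```bash
python3 - <<'E'
from fit import *
c=capture("scene");t=dict(capture("top"))
S=cv2.cvtColor(c['color'],cv2.COLOR_BGR2HSV);m=cv2.inRange(S,(10,130,100),(35,255,255))>0;m[:185]=0;m[265:]=0;m[:,:270]=0;m[:,312:]=0
B=[b for b in blobs(m,3)]
for b in B: print(b[0],b[1],b[2].round(1))
for u in[(362.5,193.5),(365,217)]:
  print(u,[(b[2].round(0),tri(t,u,c,b[2])[0].round(4),tri(t,u,c,b[2])[1].round(4)) for b in B if b[0]<15])
old=dict(c);old['color']=cv2.imread('pics/scene0.png')
# reference forks before turning: top pin / scene pin pairs
for u,v in[((368,222.5),(287,227.3)),((362.3,198.7),(291.3,208)),((404,159.7),(242.4,250.9)),((381.5,239.5),(270,182.5))]:print('ref',tri(t,u,c,v))
E
```

```text
12 (np.int32(290), np.int32(214), np.int32(4), np.int32(4)) [291.2 215.4]
27 (np.int32(303), np.int32(226), np.int32(4), np.int32(23)) [305.3 236.3]
9 (np.int32(282), np.int32(233), np.int32(4), np.int32(3)) [283.9 233.9]
5 (np.int32(273), np.int32(254), np.int32(2), np.int32(4)) [273.2 255.6]
(362.5, 193.5) [(array([291., 215.]), array([0.5762, 0.0415, 0.1217]), np.float64(0.0002)), (array([284., 234.]), array([0.5825, 0.0272, 0.0639]), np.float64(0.0158)), (array([273., 256.]), array([ 0.5911,  0.0065, -0.0086]), np.float64(0.0416))]
(365, 217) [(array([291., 215.]), array([0.521 , 0.0346, 0.0602]), np.float64(0.0111)), (array([284., 234.]), array([ 0.5241,  0.0184, -0.0082]), np.float64(0.0059)), (array([273., 256.]), array([ 0.5288, -0.0055, -0.0956]), np.float64(0.0338))]
ref (array([0.50877413, 0.01969075, 0.00076554]), np.float64(0.01094588306586637))
ref (array([0.562108  , 0.04317667, 0.13113586]), np.float64(0.00010558662213102014))
ref (array([ 0.6622158 , -0.06625758,  0.1218264 ]), np.float64(0.0005161335825672578))
ref (array([ 0.46055486, -0.00450627,  0.12129658]), np.float64(0.0002152358508686836))
```

Emit:
jog_arm:
  delta_pos:
    - [0,0,2]
    - [0,0,4.3]
    - [0,-0.4,4.3]
    - [0,-0.4,4.3]
    - [0,-0.4,4]
    - [0,-0.4,3.7]
    - [0,-0.4,3.4]
    - [0,-0.4,3.1]
    - [0,-0.4,2.8]
    - [0,-0.4,2.8]
  turn: [0,0,0,0,0,0,0,0,0,0]
  grip: [0.9,0.9,0.9,0.9,0.9,0.9,0.9,0.9,0.9,0.9]

```text
time_s: 19.55
position: [0.5459, 0.0592, 0.1752]
tcp_rot: [[0.996, 0.085, -0.001], [0.085, -0.996, 0.0], [-0.001, -0.0, -1.0]]
force: [0.1, -0.3, -2.8]
opening: 0.219
grasp_force: 30.0
```

Emit:
jog_arm:
  delta_pos:
    - [0,0,-0.25]
    - [0,0,-0.5]
    - [0,0,-0.75]
    - [0,0,-1]
    - [0,0,-1]
  turn: [0,0,0,0,0]
  grip: [0.9,0.9,0.9,0.9,0.9]

```text
time_s: 20.18
position: [0.5459, 0.0592, 0.1653]
tcp_rot: [[0.996, 0.085, -0.001], [0.085, -0.996, 0.0], [-0.001, -0.0, -1.0]]
force: [-0.2, 0.0, -3.0]
opening: 0.22
grasp_force: 30.0
```

Emit:
jog_arm:
  delta_pos:
    - [0,0,-0.1]
    - [0,0,-0.2]
    - [0,0,-0.3]
    - [0,0,-0.4]
    - [0,0,-0.4]
  turn: [0,0,0,0,0]
  grip: [0.9,0.9,0.9,0.9,0.9]

```text
time_s: 20.8
position: [0.546, 0.0592, 0.1615]
tcp_rot: [[0.996, 0.085, -0.0], [0.085, -0.996, 0.0], [-0.0, -0.0, -1.0]]
force: [0.5, -0.1, -4.1]
opening: 0.219
grasp_force: 30.0
```

Emit:
jog_arm:
  delta_pos:
    - [0,0,-0.1]
    - [0,0,-0.2]
    - [0,0,-0.2]
  turn: [0,0,0]
  grip: [0.9,0.9,0.9]

```text
time_s: 21.18
position: [0.546, 0.0592, 0.1594]
tcp_rot: [[0.996, 0.085, -0.0], [0.085, -0.996, 0.0], [-0.0, -0.0, -1.0]]
force: [-0.0, 0.4, -3.9]
opening: 0.222
grasp_force: 30.0
```

Emit:
jog_arm:
  delta_pos:
    - [0,0,-0.1]
    - [0,0,-0.2]
    - [0,0,-0.2]
  turn: [0,0,0]
  grip: [0.9,0.9,0.9]

```text
time_s: 21.55
position: [0.546, 0.0592, 0.1574]
tcp_rot: [[0.996, 0.085, -0.0], [0.085, -0.996, 0.0], [-0.0, -0.0, -1.0]]
force: [-0.3, -1.1, -3.4]
opening: 0.22
grasp_force: 30.0
```

Emit:
jog_arm:
  delta_pos:
    - [0,0,-0.1]
    - [0,0,-0.2]
    - [0,0,-0.2]
  turn: [0,0,0]
  grip: [0.9,0.9,0.9]

```text
time_s: 21.92
position: [0.546, 0.0592, 0.1554]
tcp_rot: [[0.996, 0.085, -0.0], [0.085, -0.996, 0.0], [-0.0, -0.0, -1.0]]
force: [-0.6, 0.1, -3.9]
opening: 0.218
grasp_force: 30.0
```

Emit:
jog_arm:
  delta_pos:
    - [0,0,-0.1]
    - [0,0,-0.2]
    - [0,0,-0.2]
  turn: [0,0,0]
  grip: [0.9,0.9,0.9]

```text
time_s: 22.3
position: [0.5461, 0.0592, 0.1538]
tcp_rot: [[0.996, 0.085, 0.0], [0.085, -0.996, -0.0], [0.0, 0.0, -1.0]]
force: [-0.1, 1.2, -1.1]
opening: 0.216
grasp_force: 30.0
```

Emit:
jog_arm:
  delta_pos:
    - [0,0,-0.1]
    - [0,0,-0.15]
    - [0,0,-0.15]
  turn: [0,0,0]
  grip: [0.9,0.9,0.9]

```text
time_s: 22.68
position: [0.5469, 0.0592, 0.1532]
tcp_rot: [[0.996, 0.085, 0.002], [0.085, -0.996, 0.0], [0.002, 0.0, -1.0]]
force: [-1.8, 0.9, 4.9]
opening: 0.22
grasp_force: 30.0
```

Emit:
jog_arm:
  delta_pos:
    - [0,0,0.4]
    - [0,0,0.8]
    - [-0.1,1.2,0.8]
    - [-0.2,2.4,0.8]
    - [-0.2,2.6,0.8]
    - [-0.2,2.6,0]
    - [-0.2,2.6,-0.9]
    - [-0.2,2.6,-1.13]
    - [-0.2,2.6,-1.13]
    - [-0.2,2.6,-1.13]
  turn: [0,0,0,0,0,0,0,0,0,0]
  grip: [0.9,0.9,0.9,0.9,0.9,0.9,0.9,0.9,0.9,0.9]

```text
time_s: 23.92
position: [0.5443, 0.085, 0.1409]
tcp_rot: [[0.996, 0.085, 0.0], [0.085, -0.996, 0.0], [0.0, 0.0, -1.0]]
force: [0.2, -0.2, -2.8]
opening: 0.215
grasp_force: 30.0
```

```bash
python3 - <<'E'
from fit import *
s=read_state();p=s['position'];print(p,s['force'],s['moment'])
c=capture("scene")
r=lambda i,x,y,w,h,W,H:cv2.resize(i[y:y+h,x:x+w],(W,H),interpolation=cv2.INTER_CUBIC)
cv2.imwrite("pics/c8.png",r(c['color'],255,165,75,60,750,600))
for z in(.126,):print(proj(c,[p[0],p[1],z]))
E
```

```text
[0.54432577 0.08500339 0.14086156] [ 0.20481455 -0.21901282 -2.78768189] [-0.02110339  0.1698322  -0.02624703]
[308.87054412 202.17352237]
```

View pics/c8.png

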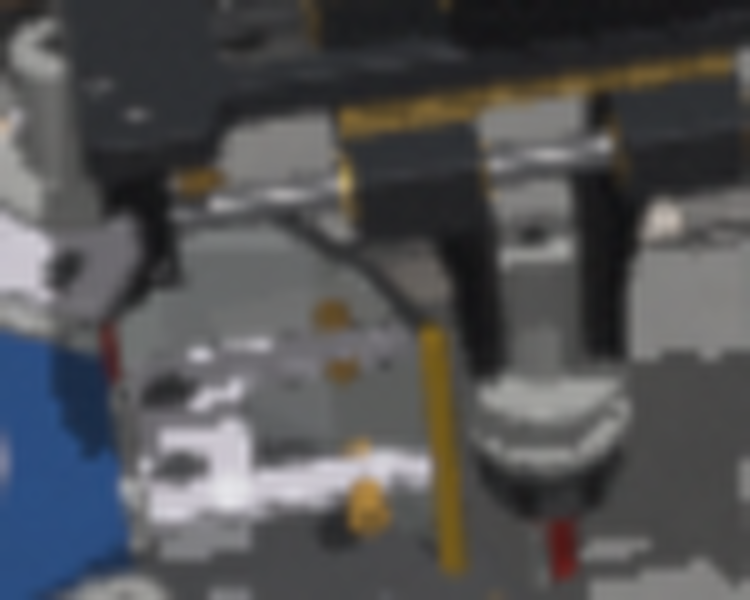

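Emit:
jog_arm:
  delta_pos:
    - [0.03,-0.4,0]
    - [0.06,-0.8,0]
    - [0.1,-1.2,0]
    - [0.12,-1.4,0]
    - [0.13,-1.6,0]
    - [0.13,-1.6,0]
  turn: [0,0,0,0,0,0]
  grip: [0.9,0.9,0.9,0.9,0.9,0.9]

```text
time_s: 24.72
position: [0.5454, 0.069, 0.1407]
tcp_rot: [[0.996, 0.085, -0.0], [0.085, -0.996, 0.0], [-0.0, -0.0, -1.0]]
force: [0.5, -0.7, -3.9]
opening: 0.218
grasp_force: 30.0
```

Emit:
jog_arm:
  delta_pos:
    - [0.02,-0.2,0]
    - [0.04,-0.4,0]
    - [0.05,-0.6,0]
    - [0.05,-0.6,0]
  turn: [0,0,0,0]
  grip: [0.9,0.9,0.9,0.9]

```text
time_s: 25.22
position: [0.5459, 0.063, 0.1407]
tcp_rot: [[0.996, 0.085, 0.0], [0.085, -0.996, 0.0], [0.0, -0.0, -1.0]]
force: [-0.8, 0.3, -3.0]
opening: 0.22
grasp_force: 30.0
```

Emit:
jog_arm:
  delta_pos:
    - [0.01,-0.15,0]
    - [0.02,-0.3,0]
    - [0.03,-0.4,0]
    - [0.03,-0.4,0]
  turn: [0,0,0,0]
  grip: [0.9,0.9,0.9,0.9]

```text
time_s: 25.72
position: [0.5462, 0.0591, 0.1408]
tcp_rot: [[0.996, 0.085, 0.0], [0.085, -0.996, 0.0], [0.0, -0.0, -1.0]]
force: [0.4, 0.0, -2.9]
opening: 0.223
grasp_force: 30.0
```

Emit:
jog_arm:
  delta_pos:
    - [0.01,-0.15,0]
    - [0.02,-0.3,0]
    - [0.03,-0.4,0]
    - [0.03,-0.4,0]
  turn: [0,0,0,0]
  grip: [0.9,0.9,0.9,0.9]

```text
time_s: 26.22
position: [0.5465, 0.055, 0.1408]
tcp_rot: [[0.996, 0.085, 0.0], [0.085, -0.996, 0.0], [0.0, 0.0, -1.0]]
force: [1.1, 0.3, -3.8]
opening: 0.223
grasp_force: 30.0
```

Emit:
jog_arm:
  delta_pos:
    - [0.01,-0.15,0]
    - [0.02,-0.3,0]
    - [0.04,-0.45,0]
    - [0.05,-0.6,0]
    - [0.05,-0.6,0]
  turn: [0,0,0,0,0]
  grip: [0.9,0.9,0.9,0.9,0.9]

```text
time_s: 26.85
position: [0.5472, 0.0491, 0.1408]
tcp_rot: [[0.996, 0.085, 0.0], [0.085, -0.996, 0.0], [0.0, -0.0, -1.0]]
force: [0.4, -0.4, -3.3]
opening: 0.219
grasp_force: 30.0
```

Emit:
jog_arm:
  delta_pos:
    - [0.01,-0.1,0]
    - [0.02,-0.2,0]
    - [0.03,-0.3,0]
    - [0.03,-0.3,0]
  turn: [0,0,0,0]
  grip: [0.9,0.9,0.9,0.9]

```text
time_s: 27.35
position: [0.5472, 0.0474, 0.1408]
tcp_rot: [[0.996, 0.084, -0.0], [0.084, -0.996, 0.002], [0.0, -0.002, -1.0]]
force: [1.1, 6.4, -2.8]
opening: 0.22
grasp_force: 30.0
```

Emit:
jog_arm:
  delta_pos:
    - [0.01,-0.1,0]
    - [0.01,-0.15,0]
    - [0.01,-0.15,0]
  turn: [0,0,0]
  grip: [0.9,0.9,0.9]

```text
time_s: 27.72
position: [0.547, 0.0467, 0.1406]
tcp_rot: [[0.996, 0.084, -0.001], [0.084, -0.996, 0.004], [-0.0, -0.004, -1.0]]
force: [-0.3, 7.0, -3.1]
opening: 0.221
grasp_force: 30.0
```

Emit:
jog_arm:
  delta_pos:
    - [0.01,-0.1,0]
    - [0.01,-0.15,0]
    - [0.01,-0.15,0]
  turn: [0,0,0]
  grip: [0.9,0.9,0.9]

```text
time_s: 28.1
position: [0.5469, 0.0455, 0.1406]
tcp_rot: [[0.996, 0.084, -0.001], [0.084, -0.996, 0.004], [-0.001, -0.004, -1.0]]
force: [0.9, 9.2, -2.9]
opening: 0.22
grasp_force: 30.0
```

Emit:
jog_arm:
  delta_pos:
    - [0.01,-0.1,0]
    - [0.02,-0.2,0]
    - [0.02,-0.2,0]
  turn: [0,0,0]
  grip: [0.9,0.9,0.9]

```text
time_s: 28.48
position: [0.5471, 0.0431, 0.1405]
tcp_rot: [[0.996, 0.084, -0.001], [0.084, -0.996, 0.003], [-0.001, -0.003, -1.0]]
force: [0.4, 6.9, -4.4]
opening: 0.222
grasp_force: 30.0
```

Emit:
jog_arm:
  delta_pos:
    - [0.01,-0.1,0]
    - [0.02,-0.2,0]
    - [0.02,-0.2,0]
  turn: [0,0,0]
  grip: [0.9,0.9,0.9]

```text
time_s: 28.85
position: [0.5473, 0.0407, 0.1404]
tcp_rot: [[0.996, 0.084, -0.001], [0.084, -0.996, 0.003], [-0.001, -0.003, -1.0]]
force: [0.4, 7.2, -4.3]
opening: 0.223
grasp_force: 30.0
```

Emit:
jog_arm:
  delta_pos:
    - [0.01,-0.1,0]
    - [0.02,-0.15,0]
    - [0.02,-0.15,0]
  turn: [0,0,0]
  grip: [0.9,0.9,0.9]

```text
time_s: 29.22
position: [0.5476, 0.0388, 0.1405]
tcp_rot: [[0.996, 0.085, -0.001], [0.085, -0.996, 0.002], [-0.001, -0.002, -1.0]]
force: [0.5, 4.9, -4.1]
opening: 0.22
grasp_force: 30.0
```

Emit:
jog_arm:
  delta_pos:
    - [0.01,-0.1,0]
    - [0.02,-0.2,0]
    - [0.02,-0.2,0]
  turn: [0,0,0]
  grip: [0.9,0.9,0.9]

```text
time_s: 29.6
position: [0.5482, 0.0353, 0.1407]
tcp_rot: [[0.996, 0.085, -0.0], [0.085, -0.996, -0.001], [-0.0, 0.001, -1.0]]
force: [0.8, 2.8, -3.5]
opening: 0.218
grasp_force: 30.0
```

Emit:
jog_arm:
  delta_pos:
    - [0.01,-0.1,0]
    - [0.02,-0.2,0]
    - [0.02,-0.2,0]
  turn: [0,0,0]
  grip: [0.9,0.9,0.9]

```text
time_s: 29.98
position: [0.5486, 0.0329, 0.1408]
tcp_rot: [[0.996, 0.085, 0.0], [0.085, -0.996, -0.001], [-0.0, 0.001, -1.0]]
force: [-0.4, 1.0, -2.7]
opening: 0.219
grasp_force: 30.0
```

Emit:
jog_arm:
  delta_pos:
    - [0.01,-0.1,0]
    - [0.01,-0.15,0]
    - [0.01,-0.15,0]
  turn: [0,0,0]
  grip: [0.9,0.9,0.9]

```text
time_s: 30.35
position: [0.5487, 0.0318, 0.1408]
tcp_rot: [[0.996, 0.085, 0.0], [0.085, -0.996, -0.001], [0.0, 0.001, -1.0]]
force: [-0.1, -0.6, -3.1]
opening: 0.222
grasp_force: 30.0
```

Past the noses; continue until the back is felt.

Emit:
jog_arm:
  delta_pos:
    - [0.01,-0.1,0]
    - [0.01,-0.15,0]
    - [0.01,-0.15,0]
  turn: [0,0,0]
  grip: [0.9,0.9,0.9]

```text
time_s: 30.72
position: [0.5488, 0.0304, 0.1408]
tcp_rot: [[0.996, 0.085, 0.0], [0.085, -0.996, -0.0], [0.0, 0.0, -1.0]]
force: [-0.6, -0.6, -3.1]
opening: 0.226
grasp_force: 30.0
```

Emit:
jog_arm:
  delta_pos:
    - [0.01,-0.1,0]
    - [0.01,-0.15,0]
    - [0.01,-0.15,0]
  turn: [0,0,0]
  grip: [0.9,0.9,0.9]

```text
time_s: 31.1
position: [0.5488, 0.0292, 0.1408]
tcp_rot: [[0.996, 0.085, 0.0], [0.085, -0.996, 0.0], [0.0, -0.0, -1.0]]
force: [-0.1, -0.5, -3.1]
opening: 0.222
grasp_force: 30.0
```

Emit:
jog_arm:
  delta_pos:
    - [0.01,-0.1,0]
    - [0.01,-0.15,0]
    - [0.01,-0.15,0]
  turn: [0,0,0]
  grip: [0.9,0.9,0.9]

```text
time_s: 31.48
position: [0.5488, 0.0288, 0.1408]
tcp_rot: [[0.996, 0.084, -0.0], [0.084, -0.996, 0.002], [0.0, -0.002, -1.0]]
force: [0.8, 5.0, -2.1]
opening: 0.222
grasp_force: 30.0
```

Emit:
jog_arm:
  delta_pos:
    - [0.01,-0.1,0]
    - [0.01,-0.15,0]
    - [0.01,-0.15,0]
  turn: [0,0,0]
  grip: [0.9,0.9,0.9]

```text
time_s: 31.85
position: [0.5487, 0.0285, 0.1409]
tcp_rot: [[0.996, 0.084, -0.0], [0.084, -0.996, 0.004], [0.0, -0.004, -1.0]]
force: [0.5, 8.4, -1.1]
opening: 0.22
grasp_force: 30.0
```

Emit:
jog_arm:
  delta_pos:
    - [0,0.08,-0.05]
    - [0,0.08,-0.1]
    - [0,0.08,-0.1]
  turn: [0,0,0]
  grip: [0.9,0.9,0.9]

```text
time_s: 32.22
position: [0.5488, 0.0288, 0.1401]
tcp_rot: [[0.996, 0.084, -0.0], [0.084, -0.996, 0.003], [0.0, -0.003, -1.0]]
force: [-0.6, 6.5, 0.0]
opening: 0.221
grasp_force: 30.0
```

Emit:
jog_arm:
  delta_pos:
    - [0,0,-0.05]
    - [0,0,-0.05]
    - [0,0,-0.05]
  turn: [0,0,0]
  grip: [0.9,0.9,0.9]

```text
time_s: 32.6
position: [0.5488, 0.0287, 0.1398]
tcp_rot: [[0.996, 0.084, 0.0], [0.084, -0.996, 0.003], [0.0, -0.003, -1.0]]
force: [-0.4, 7.2, 1.6]
opening: 0.221
grasp_force: 30.0
```

Emit:
jog_arm:
  delta_pos:
    - [0,0,-0.05]
    - [0,0,-0.05]
    - [0,0,-0.05]
  turn: [0,0,0]
  grip: [0.9,0.9,0.9]

```text
time_s: 32.98
position: [0.5489, 0.0288, 0.1397]
tcp_rot: [[0.996, 0.084, 0.0], [0.084, -0.996, 0.003], [0.001, -0.003, -1.0]]
force: [0.1, 7.3, 4.0]
opening: 0.219
grasp_force: 30.0
```

Emit:
jog_arm:
  delta_pos:
    - [0,0.04,0.05]
    - [0,0.04,0.07]
    - [0,0.04,0.07]
    - [0,0.04,0.07]
    - [0,0.04,0.07]
    - [0,0.04,0.07]
  turn: [0,0,0,0,0,0]
  grip: [0.9,0.9,0.75,0.7,0.5,0.4]

```text
time_s: 33.72
position: [0.5495, 0.0266, 0.1397]
tcp_rot: [[0.996, 0.085, 0.001], [0.085, -0.996, -0.001], [0.001, 0.001, -1.0]]
force: [0.5, -0.5, -0.5]
opening: 0.446
grasp_force: 0.0
```

Emit:
jog_arm:
  delta_pos:
    - [0,0,0]
    - [0,0,0]
    - [0,0,2]
    - [0,0,5]
    - [0,0,9]
    - [0,4,12]
    - [0,10,14]
    - [0,16,14]
    - [0,22,14]
    - [0,28,14]
    - [0,30,14]
    - [0,30,14]
  turn: [0,0,0,0,0,0,0,0,0,0,0,0]
  grip: [0.3,0.3,0.3,0.3,0.3,0.3,0.3,0.3,0.3,0.3,0.3,0.3]

```text
time_s: 35.22
position: [0.5486, 0.328, 0.279]
tcp_rot: [[0.996, 0.087, -0.0], [0.087, -0.996, -0.001], [-0.001, 0.001, -1.0]]
force: [-0.0, -0.6, -0.5]
opening: 0.698
grasp_force: 0.0
```

```bash
python3 - <<'E'
from fit import *
t=capture("top");c=capture("scene");fit(getpins(t),95,np.array([.5555,-.064]))
r=lambda i,x,y,w,h,W,H:cv2.resize(i[y:y+h,x:x+w],(W,H),interpolation=cv2.INTER_CUBIC)
cv2.imwrite("pics/c9.png",np.hstack([r(t['color'],340,145,120,120,400,400),r(c['color'],190,150,125,125,400,400)]))
E
```

```text
C [ 0.5555 -0.0643] th 94.74 a,b [0.1051 0.0301] rms 0.0015 12
```

View pics/c9.png

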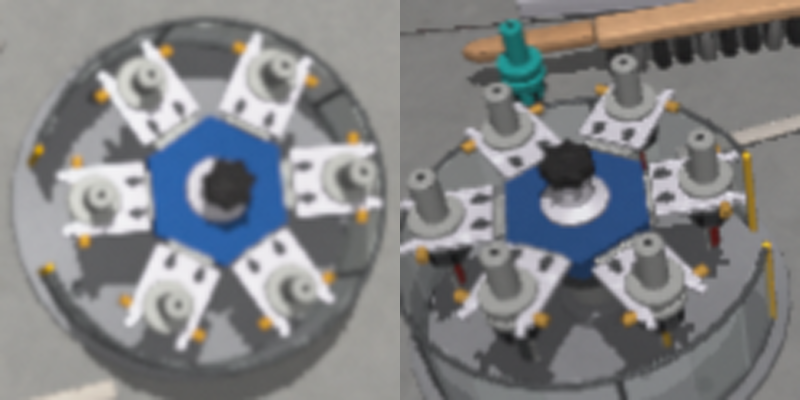

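The chuck hangs upright in the fork at the gap (top crop (97,198), scene crop (705,165)), seated like its neighbours. The turret still faces the middle of the gap, and the gripper is clear.

```bash
python3 -c "
from rig import *
print(hand_in())"
```

```text
the job is handed in; nothing more can be done
None
```

The carousel was turned so the empty hook faces the middle of the gap (to within about a degree), the steel chuck was hung fully home against the fork's back and released, and the job was handed in at about 35 s, with at most about 11 N of sideways force read at the wrist.

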